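Refit the guide shoe on the curved bag-guide rod

ROBOT

A 6-joint arm with a two-finger parallel gripper is mounted at the origin on a cart in front of the work surface, level with it; the furniture and walls round the work are solid. World frame = base frame: x ahead of the robot, y to its left, z up, the work surface at z = 0. Lengths are in m, angles in rad, forces in N, time in s.
With the tool pointing down it reaches from about 0.375 to 0.9 m from the base axis. Payload 3.1 kg.
Tool frame: the origin (TCP) lies at the very end of the fingers, on their centre line; the grasp point (between the pads) lies 19 mm behind it; z points along the fingers, y is the line along which they close (so a half turn about z gives the same grasp; the last joint's range is limited). The gripper opens to 87 mm and grips with 3 to 60 N. Pads are 19 mm wide; open, the fingers measure 117 mm over their backs; the gripper's body (75 mm by 190 mm) begins 51 mm behind the grasp point.
Start: joints at [-1.395, 0.527, 1.433, -0, 1.181, -0.178], TCP at [0.217, -0.586, 0.223] pointing down, gripper open.
Joint ranges: [-3.08, 3.08], [-0.75, 2.2], [0.22, 2.44], [-1.43, 4.57], [0, 2.65], [-2.85, 2.85]. Speed limits (rad/s): [2.79, 2.79, 3.14, 3.14, 3.14, 3.14].

INTERFACE

Orientations are given as a unit quaternion [x, y, z, w].
In Python, from rig import status, viewer, robot gives the robot as it stands.
- The arm moves only by the tool arm_command, never from a script. Its arguments are lists of equal length, an entry for each row: "delta_rot": the turn, a rotation vector about the tool's x, y, z in degrees, a list of three; "delta_pos": the shift along the tool's x, y, z in m, a list of three; "gripper": the closure, from -1 (fully open) to 1 (shut). In form: {"delta_rot": [[rx, ry, rz], ...], "delta_pos": [[dx, dy, dz], ...], "gripper": [gripper, ...]}. A call has 1 to 12 rows; each row is the pose to reach, as a shift and turn from the pose commanded when the call began, along the tool's axes at that moment; what a row does not reach only later rows make up. A row lasts 1/12 s, in which the tool goes at most 41.7 mm and 7.16 degrees, less where a joint would pass 70% of its speed; a pose out of reach is approached as far as the arm can. A call with a gripper value outside its range is refused whole. The fingers move at their own pace and stop on an object; "grip_force" is the grip in N (left out, the last holds). Time passes only in rows, so rows that repeat a pose let the fingers close. It gives the time, the measured TCP pose, the force, the opening and the grip force at its end, in the units of the state.
- status.get_obs(): the state, without advancing time (a new reading comes with each control period).
- viewer.camera(name): name is "scene" or "top"; returns a dict with "pixels" (384x512x3 uint8, blue, green, red), "fx", "fy", "cx", "cy" (pixels), "k1" (the pictures are not rectified: a ray, as slopes to the right and down, at radius r is drawn at 1 + k1 r^2 times it, then the intrinsics apply), "pose" (4x4, takes a point from camera to world coordinates). Camera axes: x right, y down, z forward; pixel columns grow to the right and rows downward; lengths in m; the calibration is good to about 2 mm. A picture is of the moment at which its call begins. There is no depth.
- robot.hand_in(): hands the job in; it is judged then, once.
The state is a dict: "time": time; "q": joint angles; "joint_velocities": joint speeds; "joint_torque": joint torques, N m; "position": TCP position; "tool_rot": TCP orientation; "ft_force": force on the tool from outside, world axes, zero at the start; "moment": the same for the moment, N m; "grip_width": finger opening in m; "grip_force": force on a finger pad.
Only numpy, scipy, OpenCV 4.12 (cv2) and the standard library are available. Lean on these libraries where they do the work, as an engineer would, in place of code of your own. Each camera call takes 0.05 s, during which the arm holds its last target. There are 200 camera calls.

TASK

The bag guide is being put back together after washing. Thread the blue guide shoe over the free end of the curved steel rod and slide it gently round the bend, turning it with the rod so that it does not bind, until it meets the red spring buffer by the post. Push it lightly until the buffer gives, ease off and let go, leaving the shoe hanging against the buffer; leave the cup, spool and counter where they are.

Things in the scene. Friction and masses are not known exactly. Their poses are not given: they have to be found in the camera images.
- stand: Fixed steel stand; origin on the bench under its post, z up. Foot plate 100 x 100 x 10 mm, post 18 mm thick, black clamp head 24 mm square holding a level 10 mm steel rod, axis 130 mm up. With the rod set true it runs, in the stand's frame (x y, mm), from (0,0) to (-45,0), bends level through 75 degrees to (-180.2,-103.8), then 30 mm straight to the free end (-188.0,-132.7).
- bend_centre (a point): Centre of the rod's bend if the rod is set true, fixed to the stand at (-45,-140,130) mm, axes as the stand's. Radius to the rod's axis 140 mm: angle a of the bend is at (-140 sin a, 140 cos a) from here, a = 75 degrees where the straight free end begins, 0 near the post. Heading there, towards the post: a (counter-clockwise from the stand's x), so the shoe turns clockwise by 75 degrees.
- buffer (a joint): Travel of the red buffer sleeve, m: 0 out, 0.006 fully in. It is 22 mm across, 16 mm long, on the rod's straight root, free face 34 mm from the post's axis; its damped spring gives from 2 N and takes 9 N fully in. IMPORTANT: the rod is clamped turned about the post's axis by up to 8.6 degrees either way from true; this is not measured, so find the rod by sight or touch and follow it by feel.
- shoe_grip (a point): Loose blue plastic guide shoe with white stripes, 110 to 200 g, standing upright on the bench. This point: middle of its upright grip fin, 76 mm above its underside. Fin 24 mm long (x), 12 mm thick (y), from 55 to 92 mm above the underside; pinch it across y from above. Site axes: x along the bore, z up.
- shoe_bore (a point): The same shoe: centre of its bore, 36 mm under shoe_grip, 40 mm above the underside. Bore: 13 mm round hole right through along x, 24 mm long, mouths chamfered, in a block 36 mm wide (y), 30 mm high; under it a foot 30 x 44 x 25 mm (x y z) that keeps it hanging upright. Front and back alike: either mouth may go first. On the rod it hangs with this point about 1.5 mm under the rod's axis.
- lid_cup: Bystander: white sample cup with a red lid, 64 mm across, 58 mm high, loose; origin at the middle of its underside.
- spool: Bystander: black and green spool, 61 mm across, 40 mm high, loose; origin at the middle of its underside.
- counter: Bystander: white hand tally counter, 58 x 50 x 27 mm, loose; origin at the middle of its underside.
There are look-alikes about, which are no part of the job. Several things look just like the part that bears shoe_grip: the one meant starts farthest to the robot's right.

How it is judged:
On the way:
1. the shoe, on the rod, pushes the buffer in by 2 mm or more (x of shoe_bore in the frame of stand between -0.0505 and -0.03 m and y of shoe_bore in the frame of stand between -0.012 and 0.012 m and z of shoe_bore in the frame of stand between 0.122 and 0.136 m and value of joint buffer above 0.002 m), for 0.2 s.
At the end, for the whole second after the job is handed in: the shoe hangs released and at rest on the rod against the buffer, which is out again (within 1 mm): bore within about 4 mm of touching it, 122 to 136 mm above the bench, upright within 0.3 rad (x of shoe_bore in the frame of stand between -0.0505 and -0.03 m and y of shoe_bore in the frame of stand between -0.012 and 0.012 m and z of shoe_bore in the frame of stand between 0.122 and 0.136 m and value of joint buffer below 0.001 m and angle between shoe_bore's own z axis and vertical below 0.3 rad and linear speed of shoe below 0.02 m/s).
It fails at once if the shoe is forced against the rod, buffer or stand with more than 25 N (contact force between shoe and stand above 25 N).
It fails at once if the cup, the spool or the counter is moved more than 20 mm (distance of any of lid_cup, spool, counter from where it was at the start of the episode above 0.02 m).
It also fails if it takes over 72 s, if anything falls off the work surface, if the arm or the gripper's body presses on something with over 40 N, if the wrist force passes 120 N, or if a joint passes its speed limit or range.

## Working session

There is one attempt and no reset: what is moved stays moved. The work goes in short steps, Python scripts to look and compute and a tool call to move; the robot and the scene stay as the last step left them, time stands still between calls to the robot, and variables do not carry over. Pictures are saved under pics/ and viewed, at most 10 in all, crops included, and the job is handed in when it is done.

Besides the shell and the picture viewer there is one more tool, called by a JSON object that holds its "api" and its "payload", one argument or row to a line. arm_command: Moves the arm, as the interface text tells. Its arguments: {"type":"object","properties":{"delta_rot":{"type":"array","items":{"type":"array","items":{"type":"number"}}},"delta_pos":{"type":"array","items":{"type":"array","items":{"type":"number"}}},"gripper":{"type":"array","items":{"type":"number"}},"grip_force":{"type":"number"}},"required":["delta_rot","delta_pos","gripper"]}

```bash
ls; mkdir -p pics; cat > h.py <<'E'
import numpy as np, cv2
from rig import status, viewer, robot
from scipy.spatial.transform import Rotation as R
def und(c,u,v):
    p=np.array([(u-c['cx'])/c['fx'],(v-c['cy'])/c['fy']]);d=p.copy()
    for _ in range(20): d=p/(1+c['k1']*(d@d))
    return d
def ray(c,u,v):
    d=und(c,u,v);T=np.array(c['pose']);r=T[:3,:3]@np.array([d[0],d[1],1]);return T[:3,3],r
def onz(c,u,v,z):
    o,r=ray(c,u,v);return o+r*(z-o[2])/r[2]
def proj(c,P):
    T=np.array(c['pose']);q=T[:3,:3].T@(np.array(P)-T[:3,3]);d=q[:2]/q[2];d=d*(1+c['k1']*(d@d))
    return np.array([c['fx']*d[0]+c['cx'],c['fy']*d[1]+c['cy']])
E
python3 - <<'E'
from h import *
a=viewer.camera('scene');b=viewer.camera('top')
cv2.imwrite('pics/s0.png',a['pixels']);cv2.imwrite('pics/t0.png',b['pixels'])
for c in(a,b):print(c['fx'],c['cx'],c['cy'],c['k1'],np.round(c['pose'],3).tolist())
o=status.get_obs();print({k:np.round(o[k],3) for k in o})
E
```

```text
pics
387.61079761783077 256.0658582617673 192.27159616633654 -0.13135192083750083 [[-0.774, -0.366, 0.517, 0.051], [-0.633, 0.424, -0.648, 0.573], [0.018, -0.829, -0.559, 0.692], [0.0, 0.0, 0.0, 1.0]]
497.79187596162 253.8322430423257 180.32959738856408 -0.19349940917534864 [[-0.028, -0.984, 0.176, 0.401], [-0.999, 0.024, -0.023, -0.077], [0.019, -0.177, -0.984, 1.191], [0.0, 0.0, 0.0, 1.0]]
{'time': np.float64(0.1), 'q': array([-1.396,  0.528,  1.434, -0.   ,  1.181, -0.178]), 'joint_velocities': array([ 0.002, -0.001, -0.001,  0.001,  0.001,  0.   ]), 'joint_torque': array([-1.0000e-03, -4.4099e+01, -1.7715e+01,  6.4000e-02,  5.3000e-02,
       -0.0000e+00]), 'position': array([ 0.216, -0.586,  0.222]), 'tool_rot': array([ 0.984,  0.176, -0.   , -0.001]), 'ft_force': array([-0.151, -0.629, -0.35 ]), 'moment': array([0.004, 0.004, 0.053]), 'grip_force': np.float64(0.0), 'grip_width': np.float64(0.087)}
```

View pics/s0.png

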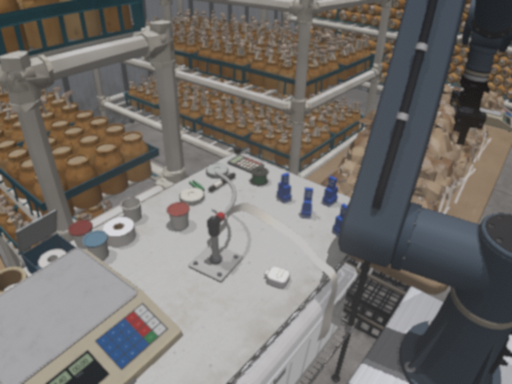

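View pics/t0.png

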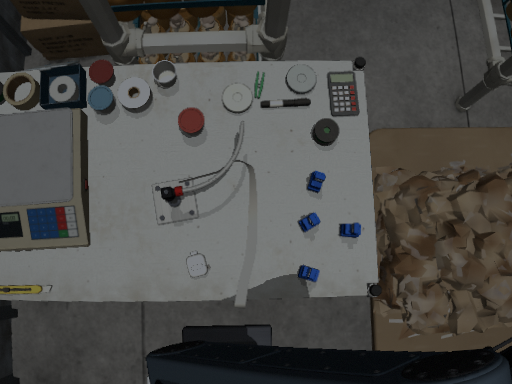

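The top view shows four blue shoes at (316,181), (309,222), (350,230) and (308,273). Image right is the robot's right, so (350,230) is the one meant. The post is at about (168,193), the buffer at (180,190), and the rod's free end at about (241,124). Next I'll measure and make a close crop.

```bash
python3 - <<'E'
from h import *
a=viewer.camera('scene');b=viewer.camera('top')
for n,c in(('scene',a),('top',b)):
    h=cv2.cvtColor(c['pixels'],cv2.COLOR_BGR2HSV)
    m=cv2.inRange(h,(108,120,40),(128,255,255))
    k,l,s,ce=cv2.connectedComponentsWithStats(m)
    for i in range(1,k):
        if s[i][4]>40 and (n=='scene' and 250<ce[i][0]<380 and ce[i][1]<260 or n=='top' and ce[i][0]>270):
            pts=np.argwhere(l==i)[:,::-1].astype(np.float32);print(n,s[i],ce[i].round(1),cv2.minAreaRect(pts),onz(c,*ce[i],0.05 if n=='scene' else .07).round(4))
# post/plate corners, free end guesses
for p in((241,124),(180,190),(168,193)):print(p,onz(b,*p,.13).round(4))
print('plate c',onz(b,176,201,.01))
T=b['pixels'];cr1=cv2.resize(T[110:230,145:265],(480,480),interpolation=cv2.INTER_CUBIC)
cr2=cv2.resize(T[200:260,320:380],(300,300),interpolation=cv2.INTER_CUBIC)
S=a['pixels'];cr3=cv2.resize(S[155:285,180:360],None,fx=4.4,fy=4.4,interpolation=cv2.INTER_CUBIC)
o=np.zeros((480,790,3),np.uint8);o[:,:480]=cr1;o[:300,485:785]=cr2
cv2.imwrite('pics/c1.png',o);cv2.imwrite('pics/c2.png',cr3)
E
```

```text
top [308 171  18  21 201] [316.  180.6] ((316.2500305175781, 180.75), (13.597792625427246, 18.973661422729492), 18.434947967529297) [ 0.5973 -0.2469  0.07  ]
top [299 213  21  19 201] [309.6 221.4] ((309.4438171386719, 221.41009521484375), (11.97797679901123, 19.185962677001953), 57.9946174621582) [ 0.5037 -0.2276  0.07  ]
top [341 223  20  14 211] [350.8 229.9] ((350.5, 229.5), (13.0, 19.0), 90.0) [ 0.4814 -0.3214  0.07  ]
top [299 265  20  17 205] [308.7 273.2] ((308.5046081542969, 273.1513977050781), (18.6776123046875, 12.451742172241211), 16.699243545532227) [ 0.3872 -0.2208  0.07  ]
(241, 124) [ 0.718  -0.0774  0.13  ]
(180, 190) [0.5732 0.0578 0.13  ]
(168, 193) [0.5673 0.0839 0.13  ]
plate c [0.56626792 0.08284503 0.01      ]
```

View pics/c1.png

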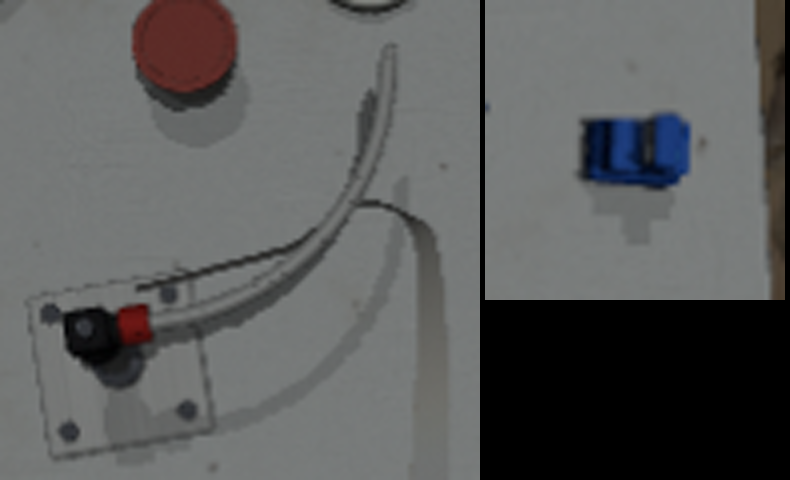

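View pics/c2.png

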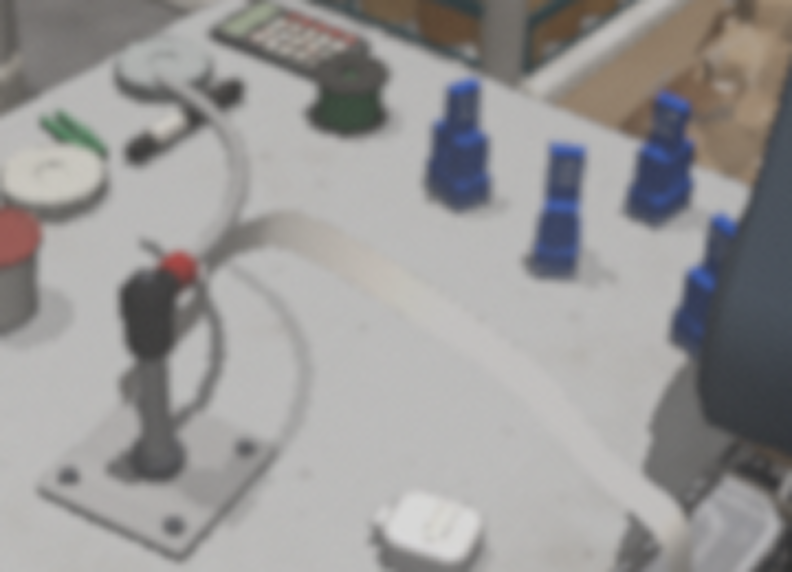

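Crop c1: the chosen shoe is at full-image (351,230), bore roughly along world x. The plate corners are at crop (28,298), (52,460) and (213,430), and the rod tip is at crop (390,47). A thin strap passes near the rod, so I'll check its height. One more measurement.

```bash
python3 - <<'E'
from h import *
a=viewer.camera('scene');b=viewer.camera('top')
f=lambda x,y:(145+x/4-.4,110+y/4-.4)
g=lambda x,y:(180+x/4.4-.4,155+y/4.4-.4)
def tri(p,q):
    o1,r1=ray(b,*p);o2,r2=ray(a,*q);r1/=np.linalg.norm(r1);r2/=np.linalg.norm(r2)
    s=np.linalg.lstsq(np.c_[r1,-r2],o2-o1,rcond=None)[0];A=o1+s[0]*r1;B=o2+s[1]*r2
    return ((A+B)/2).round(4),np.linalg.norm(A-B).round(4)
C=[onz(b,*f(*p),.01)[:2] for p in((28,298),(52,460),(213,430))]
O=(C[0]+C[2])/2;print('plate',[np.linalg.norm(C[0]-C[1]),np.linalg.norm(C[1]-C[2])],'O',O,'yaw',np.degrees(np.arctan2(*(C[1]-C[2])[::-1])),np.degrees(np.arctan2(*(C[0]-C[1])[::-1]))+90-180)
print('strap',tri(f(375,203),g(245,228)),tri(f(138,288),g(145,241)))
print('tip',tri(f(390,46),g(170,78)))
P=np.array([onz(b,*f(*p),.13)[:2] for p in((390,48),(386,90),(378,130),(355,190),(305,250),(240,293),(180,315))])
print(P.round(4).tolist())
# bend centre by circle fit at known radius: dists from candidate centres; rotation of tip vector about O
t=P[0]-O;print('tip dist',np.linalg.norm(t),'expect .2301','rod yaw',np.degrees(np.arctan2(t[1],t[0])-np.arctan2(-.1327,-.188))%360)
for y in (90,95,100,105,110):
    c,s=np.cos(np.radians(y)),np.sin(np.radians(y));bc=O+np.array([[c,-s],[s,c]])@[-.045,-.14]
    print(y,bc.round(4),np.linalg.norm(P-bc,axis=1).round(4))
G=(0.48,-0.315)
for z in(0,.04,.092):print('shoe proj',z,proj(a,[*G,z]).round(1),proj(b,[*G,z]).round(1))
T=cv2.resize(b['pixels'][212:247,332:372],None,fx=9.5,fy=9.5,interpolation=cv2.INTER_CUBIC)
u,v=proj(a,[*G,.05]).astype(int);print(u,v)
S=cv2.resize(a['pixels'][v-32:v+32,u-22:u+22],None,fx=9,fy=9,interpolation=cv2.INTER_CUBIC)
o=np.zeros((580,790,3),np.uint8);o[:T.shape[0],:T.shape[1]]=T;o[:S.shape[0],390:390+S.shape[1]]=S
cv2.imwrite('pics/c3.png',cv2.convertScaleAbs(o,alpha=1.6))
E
```

```text
plate [np.float64(0.09955274626874407), np.float64(0.09796272221725838)] O [0.5675832  0.08646149] yaw 99.36114450695192 -81.35062228233674
strap (array([ 0.6476, -0.0727,  0.052 ]), np.float64(0.0125)) (array([0.5908, 0.0591, 0.1414]), np.float64(0.0027))
tip (array([ 0.7196, -0.0835,  0.1302]), np.float64(0.0118))
[[0.7235, -0.08], [0.6994, -0.0772], [0.6767, -0.0723], [0.6432, -0.0591], [0.6105, -0.0312], [0.5876, 0.0043], [0.5764, 0.037]]
tip dist 0.22809282561452396 expect .2301 rod yaw 97.9157682430618
90 [0.7076 0.0415] [0.1225 0.119  0.1179 0.1194 0.1213 0.1256 0.1313]
95 [0.711  0.0538] [0.1344 0.1316 0.1307 0.1317 0.1317 0.1329 0.1357]
100 [0.7133 0.0665] [0.1468 0.1444 0.1435 0.1437 0.1418 0.1402 0.1401]
105 [0.7145 0.0792] [0.1595 0.1572 0.1562 0.1556 0.1517 0.1473 0.1444]
110 [0.7145 0.0921] [0.1723 0.17   0.1687 0.1671 0.1613 0.1543 0.1488]
shoe proj 0 [327.  205.3] [342.1 232.8]
shoe proj 0.04 [328.6 194.6] [345.4 231.6]
shoe proj 0.092 [330.8 179.9] [350.1 229.8]
329 191
```

View pics/c3.png

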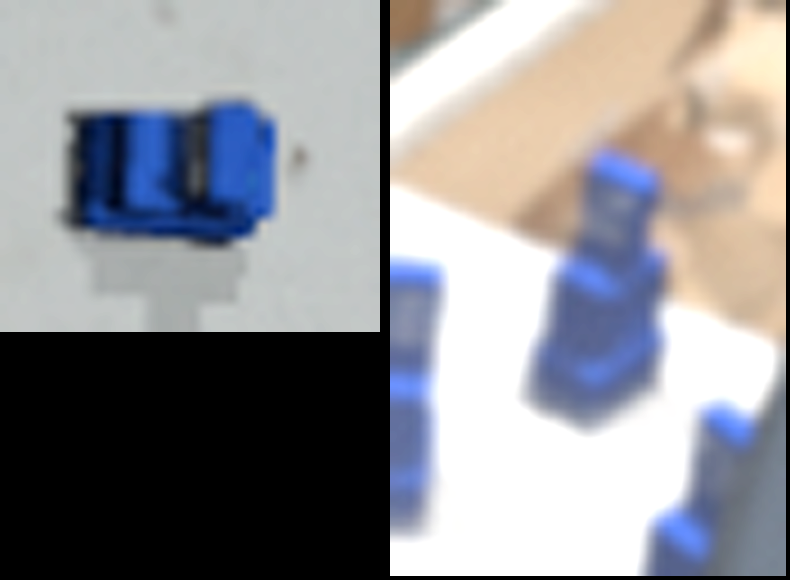

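Crop c3: the fin top is at T-crop (240,152), full (356.9,227.6), which puts the fin at about (0.484,-0.328) with its bore along world x. The scene view agrees to within 1 px. The rod yaw is about 98°. Moving now.

{"api": "arm_command", "payload": {
  "delta_rot": [
    [0,0,-80],
    [0,0,-80],
    [0,0,-80],
    [0,0,-80],
    [0,0,-80],
    [0,0,-80],
    [0,0,-80],
    [0,0,-80],
    [0,0,-80],
    [0,0,-80],
    [0,0,-80],
    [0,0,-80]
  ],
  "delta_pos": [
    [0.341,-0.149,0.03],
    [0.341,-0.149,0.03],
    [0.341,-0.149,0.03],
    [0.341,-0.149,0.03],
    [0.341,-0.149,0.03],
    [0.341,-0.149,0.03],
    [0.341,-0.149,0.03],
    [0.341,-0.149,0.03],
    [0.341,-0.149,0.03],
    [0.341,-0.149,0.03],
    [0.341,-0.149,0.03],
    [0.341,-0.149,0.03]
  ],
  "gripper": [0,0,0,0,0,0,0,0,0,0,0,0]
}}

```text
time: 1.3
position: [0.4855, -0.3273, 0.1924]
tool_rot: [0.639, 0.769, -0.0, -0.0]
ft_force: [-0.2, 0.1, -0.1]
grip_width: 0.0436
grip_force: 0.0
```

{"api": "arm_command", "payload": {
  "delta_rot": [
    [0,0,-79.5],
    [0,0,-79.5],
    [0,0,-79.5],
    [0,0,-79.5],
    [0,0,-79.5],
    [0,0,-79.5],
    [0,0,-79.5],
    [0,0,-79.5],
    [0,0,-79.5],
    [0,0,-79.5],
    [0,0,-79.5],
    [0,0,-79.5]
  ],
  "delta_pos": [
    [0,-0.0015,0.065],
    [0,-0.0015,0.065],
    [0,-0.0015,0.065],
    [0,-0.0015,0.065],
    [0,-0.0015,0.065],
    [0,-0.0015,0.065],
    [0,-0.0015,0.065],
    [0,-0.0015,0.065],
    [0,-0.0015,0.065],
    [0,-0.0015,0.065],
    [0,-0.0015,0.065],
    [0,-0.0015,0.065]
  ],
  "gripper": [0,0,0,0,0,0,0,0,0,0,0,0]
}}

```text
time: 2.3
position: [0.4831, -0.3293, 0.1276]
tool_rot: [0.002, 1.0, -0.0, 0.0]
ft_force: [-0.1, 0.9, 0.3]
grip_width: 0.0438
grip_force: 0.0
```

```bash
python3 - <<'E'
from h import *
a=viewer.camera('scene');b=viewer.camera('top')
o=status.get_obs();print(o['position'],o['tool_rot'])
f=lambda x,y:(145+x/4-.4,110+y/4-.4)
for p in((430,300),(440,470),(430,250),(375,203),(138,288)):
    print(p,[((proj(a,onz(b,*f(*p),z))-[180,155])*4.4).round(0).tolist() for z in(0,.03,.06,.1,.14)])
t=np.radians(98);O=np.array([.5675,.0865]);M=np.array([[np.cos(t),-np.sin(t)],[np.sin(t),np.cos(t)]])
for q in((-.188,-.1327),(-.1802,-.1038),(-.045,0),(-.034,0)):
    w=O+M@q;print(q,w.round(4),((proj(a,[*w,.13])-[180,155])*4.4).round(0),((proj(b,[*w,.13])-[145,110])*4).round(0))
T=cv2.resize(b['pixels'][190:260,300:400],None,fx=4,fy=4,interpolation=cv2.INTER_CUBIC)
S=cv2.resize(a['pixels'][140:225,290:390],None,fx=4.5,fy=4.5,interpolation=cv2.INTER_CUBIC)
c=np.zeros((400,790,3),np.uint8);c[:280,:390]=T[:,:390];c[:382,395:790]=S[:,:395]
cv2.imwrite('pics/c4.png',cv2.convertScaleAbs(c,alpha=1.5))
E
```

```text
[ 0.4830788  -0.3290528   0.12758256] [4.56042770e-03 9.99989601e-01 2.30689028e-06 3.68358163e-05]
(430, 300) [[314.0, 296.0], [320.0, 262.0], [327.0, 228.0], [336.0, 180.0], [345.0, 130.0]]
(440, 470) [[445.0, 360.0], [451.0, 325.0], [456.0, 289.0], [464.0, 238.0], [472.0, 184.0]]
(430, 250) [[279.0, 276.0], [285.0, 243.0], [292.0, 210.0], [301.0, 163.0], [310.0, 113.0]]
(375, 203) [[212.0, 281.0], [219.0, 248.0], [226.0, 214.0], [235.0, 167.0], [246.0, 117.0]]
(138, 288) [[107.0, 429.0], [115.0, 392.0], [123.0, 353.0], [135.0, 299.0], [148.0, 242.0]]
(-0.188, -0.1327) [ 0.7251 -0.0812] [151.  73.] [391.  44.]
(-0.1802, -0.1038) [ 0.6954 -0.0775] [180.  91.] [385.  95.]
(-0.045, 0) [0.5738 0.0419] [191. 254.] [169. 318.]
(-0.034, 0) [0.5722 0.0528] [179. 265.] [149. 322.]
```

View pics/c4.png

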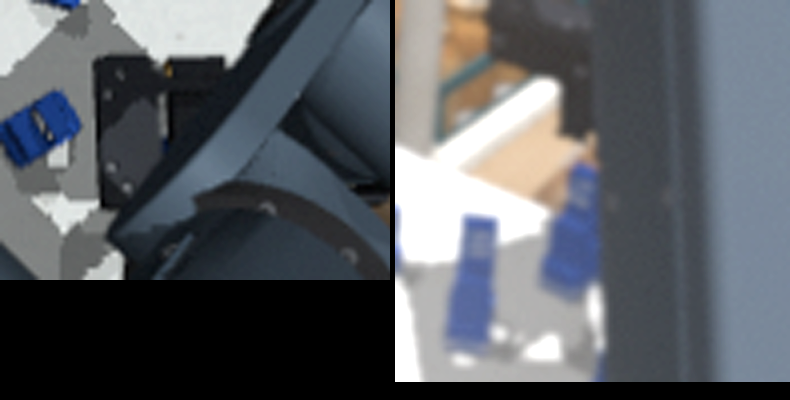

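In c4 the dark fingertip, at scene crop (580,125), sits directly above the chosen shoe's fin at (585,190), so the alignment is good. Descend and grip.

{"api": "arm_command", "payload": {
  "delta_rot": [
    [0,0,0],
    [0,0,0],
    [0,0,0],
    [0,0,0],
    [0,0,0],
    [0,0,0],
    [0,0,0],
    [0,0,0],
    [0,0,0],
    [0,0,0],
    [0,0,0],
    [0,0,0]
  ],
  "delta_pos": [
    [0,0,0.02],
    [0,0,0.04],
    [0,0,0.06],
    [0,0,0.069],
    [0,0,0.069],
    [0,0,0.069],
    [0,0,0.069],
    [0,0,0.069],
    [0,0,0.069],
    [0,0,0.069],
    [0,0,0.069],
    [0,0,0.069]
  ],
  "gripper": [0,0,0,0,0,1,1,1,1,1,1,1],
  "grip_force": 25
}}

```text
time: 3.4
position: [0.4839, -0.3291, 0.0592]
tool_rot: [0.002, 1.0, -0.001, 0.001]
ft_force: [1.1, 0.2, 3.3]
grip_width: 0.0121
grip_force: 25.0
```

{"api": "arm_command", "payload": {
  "delta_rot": [
    [0,0,0],
    [0,0,0],
    [0,0,0],
    [0,0,0],
    [0,0,7],
    [0,0,7],
    [0,0,7],
    [0,0,7],
    [0,0,7],
    [0,0,7],
    [0,0,7],
    [0,0,7]
  ],
  "delta_pos": [
    [0,0,-0.03],
    [0,0,-0.06],
    [0,0,-0.09],
    [-0.02,0.016,-0.115],
    [-0.045,0.037,-0.13],
    [-0.07,0.058,-0.14],
    [-0.095,0.079,-0.14],
    [-0.12,0.1,-0.14],
    [-0.145,0.121,-0.14],
    [-0.17,0.142,-0.14],
    [-0.195,0.163,-0.14],
    [-0.22,0.184,-0.14]
  ],
  "gripper": [1,1,1,1,1,1,1,1,1,1,1,1]
}}

```text
time: 4.4
position: [0.7043, -0.1439, 0.1976]
tool_rot: [0.063, 0.998, 0.0, -0.001]
ft_force: [1.2, -0.6, -1.3]
grip_width: 0.0116
grip_force: 25.0
```

```bash
python3 -c "
from h import *
o=status.get_obs();print(o['position'],R.from_quat(o['tool_rot']).as_matrix().round(4),o['grip_width'],o['ft_force'])"
```

```text
[ 0.70431056 -0.14385121  0.19759507] [[-9.921e-01  1.257e-01 -2.200e-03]
 [ 1.257e-01  9.921e-01  8.000e-04]
 [ 2.300e-03  5.000e-04 -1.000e+00]] 0.011630346363149698 [ 1.20389031 -0.63833078 -1.29875967]
```

{"api": "arm_command", "payload": {
  "delta_rot": [
    [0,0,0],
    [0,0,0],
    [0,0,0],
    [0,0,0],
    [0,0,0],
    [0,0,0],
    [0,0,0],
    [0,0,0],
    [0,0,0],
    [0,0,0]
  ],
  "delta_pos": [
    [-0.02,0.02,0],
    [-0.04,0.04,0],
    [-0.0596,0.0652,0],
    [-0.0596,0.0652,0.01],
    [-0.0596,0.0652,0.025],
    [-0.0596,0.0652,0.04],
    [-0.0596,0.0652,0.0485],
    [-0.0596,0.0652,0.0485],
    [-0.0596,0.0652,0.0485],
    [-0.0596,0.0652,0.0485]
  ],
  "gripper": [1,1,1,1,1,1,1,1,1,1]
}}

```text
time: 5.23
position: [0.7718, -0.0887, 0.1508]
tool_rot: [0.063, 0.998, -0.0, 0.001]
ft_force: [0.4, -0.2, -2.5]
grip_width: 0.0115
grip_force: 25.0
```

```bash
python3 - <<'E'
from h import *
a=viewer.camera('scene');b=viewer.camera('top')
o=status.get_obs();print(o['position'],2*np.degrees(np.arctan2(o['tool_rot'][1],o['tool_rot'][0])),o['ft_force'])
S=cv2.resize(a['pixels'][130:230,180:270],None,fx=5.2,fy=5.2,interpolation=cv2.INTER_CUBIC)
T=cv2.resize(b['pixels'][85:205,180:260],None,fx=4,fy=4,interpolation=cv2.INTER_CUBIC)
c=np.zeros((520,790,3),np.uint8);c[:,:468]=S;c[:480,470:790]=T
cv2.imwrite('pics/c5.png',cv2.convertScaleAbs(c,alpha=1.5))
p=o['position'];bz=p[2]-.0192
for n,w in(('bore',[p[0],p[1],bz]),('finT',[p[0],p[1],bz+.052]),('tip',[.7251,-.0812,.13])):
    print(n,((proj(a,w)-[180,130])*5.2).round(1),((proj(b,w)-[180,85])*4+[470,0]).round(1))
E
```

```text
[ 0.7721599  -0.08874607  0.15154592] 172.75587728746578 [-0.41387778 -1.53627428 -2.04701432]
bore [126.6 178.6] [732.1  61.6]
finT [121.4  95.1] [732.3  29.3]
tip [177.9 216. ] [720.5 143.6]
```

View pics/c5.png

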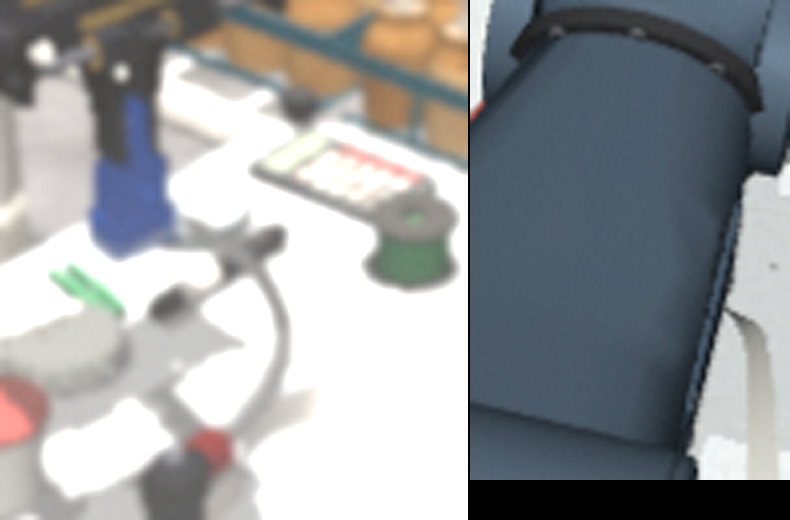

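In c5 the shoe, at scene crop (130,200), stands upright in the fingers. The rod tip is near (185,220), against a prediction of (178,216). Approach slowly by feel.

{"api": "arm_command", "payload": {
  "delta_rot": [
    [0,0,0],
    [0,0,0],
    [0,0,0],
    [0,0,0],
    [0,0,0],
    [0,0,0],
    [0,0,0]
  ],
  "delta_pos": [
    [0.0,0.0025,0.002],
    [0.008,0.0025,0.002],
    [0.015,0.0025,0.002],
    [0.022,0.0025,0.002],
    [0.028,0.0025,0.002],
    [0.028,0.0025,0.002],
    [0.028,0.0025,0.002]
  ],
  "gripper": [1,1,1,1,1,1,1]
}}

```text
time: 5.92
position: [0.7438, -0.0823, 0.1485]
tool_rot: [0.063, 0.998, -0.0, 0.0]
ft_force: [-0.3, 0.2, -1.3]
grip_width: 0.0119
grip_force: 25.0
```

```bash
cat > st.py <<'E'
from h import *
o=status.get_obs();p=o['position'];r=o['tool_rot'];M=R.from_quat(r).as_matrix()
O=np.array([.5675,.0865])
print(round(o['time'],2),p.round(4),'yaw',round(2*np.degrees(np.arctan2(r[1],r[0])),2),'Ftool',(M.T@o['ft_force']).round(2),'Mtool',(M.T@o['moment']).round(2),'grip',round(o['grip_width'],4))
E
python3 st.py
python3 - <<'E'
from h import *
a=viewer.camera('scene')
S=cv2.resize(a['pixels'][152:197,185:250],None,fx=12,fy=12,interpolation=cv2.INTER_CUBIC)
S=cv2.createCLAHE(3,(2,2)).apply(cv2.cvtColor(S,cv2.COLOR_BGR2GRAY))
p=status.get_obs()['position']
for w in([p[0],p[1],p[2]-.0192],[.7251,-.0812,.13],[.6954,-.0775,.13]):print(((proj(a,w)-[185,152])*12).round())
cv2.imwrite('pics/c6.png',S)
E
```

```text
5.92 [ 0.7438 -0.0823  0.1485] yaw 172.77 Ftool [0.36 0.18 1.25] Mtool [-0.08 -0.12 -0.01] grip 0.0119
[297. 208.]
[351. 235.]
[432. 284.]
```

View pics/c6.png

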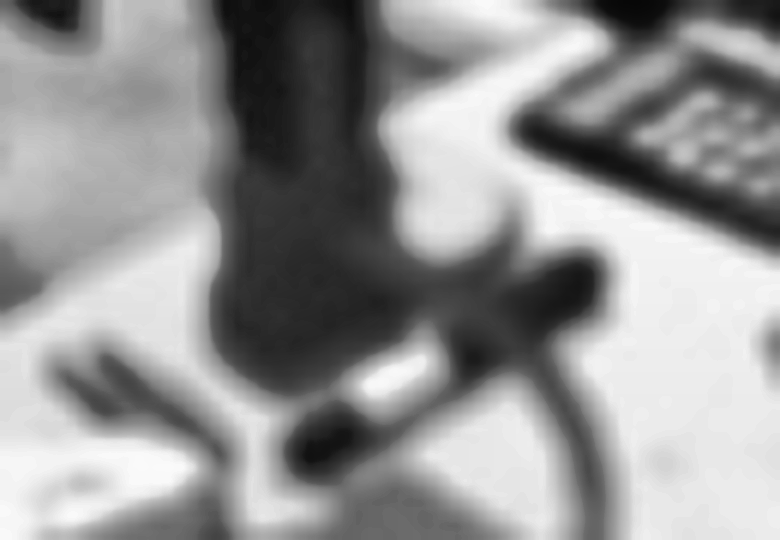

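In c6 the rod meets the shoe's face at about (395,268), close to the predicted axis (395,262). Continue gently.

{"api": "arm_command", "payload": {
  "delta_rot": [
    [0,0,0],
    [0,0,0],
    [0,0,0],
    [0,0,0],
    [0,0,0],
    [0,0,0],
    [0,0,0],
    [0,0,0]
  ],
  "delta_pos": [
    [0.002,0,0],
    [0.004,0,0],
    [0.006,0,0],
    [0.007,0,0],
    [0.008,0,0],
    [0.009,0,0],
    [0.01,0,0],
    [0.01,0,0]
  ],
  "gripper": [1,1,1,1,1,1,1,1]
}}

```text
time: 6.63
position: [0.7338, -0.081, 0.1481]
tool_rot: [0.063, 0.998, 0.0, -0.0]
ft_force: [0.2, -0.4, -1.4]
grip_width: 0.0116
grip_force: 25.0
```

```bash
python3 st.py
```

```text
6.63 [ 0.7338 -0.081   0.1481] yaw 172.77 Ftool [-0.29 -0.37  1.41] Mtool [-0.06 -0.14  0.05] grip 0.0116
```

{"api": "arm_command", "payload": {
  "delta_rot": [
    [0,0,0],
    [0,0,0],
    [0,0,0],
    [0,0,0],
    [0,0,0],
    [0,0,0]
  ],
  "delta_pos": [
    [0.002,0,0],
    [0.004,0,0],
    [0.005,0,0],
    [0.006,0,0],
    [0.007,0,0],
    [0.007,0,0]
  ],
  "gripper": [1,1,1,1,1,1]
}}

```text
time: 7.13
position: [0.7269, -0.0802, 0.1481]
tool_rot: [0.063, 0.998, -0.0, -0.0]
ft_force: [0.7, -1.2, -0.8]
grip_width: 0.0117
grip_force: 25.0
```

```bash
python3 st.py
```

```text
7.13 [ 0.7269 -0.0802  0.1481] yaw 172.77 Ftool [-0.87 -1.13  0.83] Mtool [-0.12 -0.08 -0.  ] grip 0.0117
```

{"api": "arm_command", "payload": {
  "delta_rot": [
    [0,0,0],
    [0,0,0],
    [0,0,0],
    [0,0,0],
    [0,0,0],
    [0,0,0],
    [0,0,0]
  ],
  "delta_pos": [
    [0.002,0,0],
    [0.004,0,0],
    [0.006,0,0],
    [0.008,0,0],
    [0.01,0,0],
    [0.012,0,0],
    [0.012,0,0]
  ],
  "gripper": [1,1,1,1,1,1,1]
}}

```text
time: 7.72
position: [0.7148, -0.0789, 0.1483]
tool_rot: [0.063, 0.998, -0.0, -0.0]
ft_force: [-0.5, -1.5, -1.2]
grip_width: 0.0122
grip_force: 25.0
```

```bash
python3 st.py
python3 - <<'E'
from h import *
a=viewer.camera('scene')
S=cv2.resize(a['pixels'][152:197,185:250],None,fx=12,fy=12,interpolation=cv2.INTER_CUBIC)
cv2.imwrite('pics/c7.png',cv2.createCLAHE(3,(2,2)).apply(cv2.cvtColor(S,cv2.COLOR_BGR2GRAY)))
E
```

```text
7.72 [ 0.7148 -0.0789  0.1483] yaw 172.77 Ftool [ 0.33 -1.53  1.17] Mtool [ 0.2  -0.11  0.02] grip 0.0122
```

View pics/c7.png

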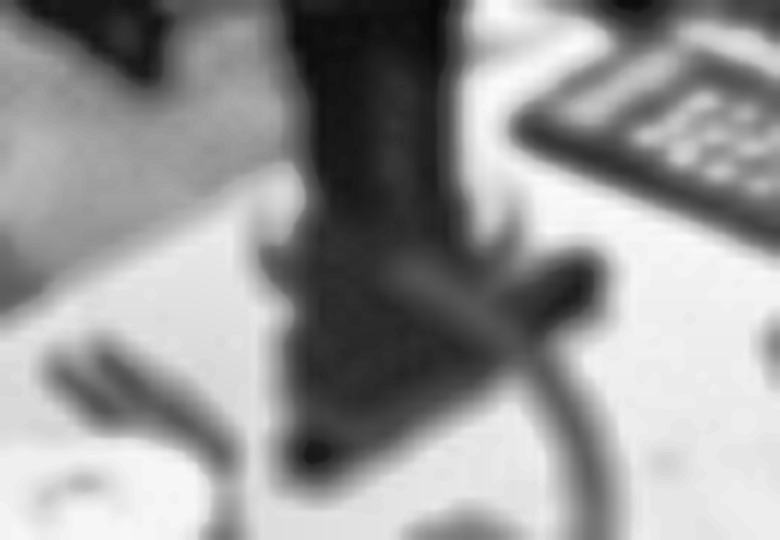

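In c7 the rod runs into the shoe's leading face at (395,262) and no rod shows beside the block, so it is threaded. The lateral force is small. Next I'll plan the path along the rod model.

```bash
cat > plan.py <<'E'
# usage: plan.py rodyaw Ox Oy step n [zTCP]  -> tool-frame waypoints along rod from current nearest point
from h import *
import sys
ry,Ox,Oy,step,n=map(float,sys.argv[1:6]);zt=float(sys.argv[6]) if len(sys.argv)>6 else .1485
t=np.radians(ry);M2=np.array([[np.cos(t),-np.sin(t)],[np.sin(t),np.cos(t)]])
A=.14*np.radians(75)
def rod(s): # mm->m from tip
    if s<.03: q=np.array([-.188,-.1327])+s*np.array([np.cos(np.radians(75)),np.sin(np.radians(75))]);h=75
    elif s<.03+A:
        h=75-np.degrees((s-.03)/.14);a=np.radians(h);q=np.array([-.045-.14*np.sin(a),-.14+.14*np.cos(a)])
    else: q=np.array([-.045+s-.03-A,0]);h=0
    return np.r_[np.array([Ox,Oy])+M2@q],ry+h
o=status.get_obs();p=o['position'];r=o['tool_rot'];Rm=R.from_quat(r).as_matrix();yaw=2*np.degrees(np.arctan2(r[1],r[0]))
S=np.arange(-.02,.26,.0005);s0=S[np.argmin([np.linalg.norm(rod(s)[0]-p[:2]) for s in S])]
w,h=rod(s0);hd=np.array([-np.sin(np.radians(h)),np.cos(np.radians(h))])
print('s',s0,'left-offset mm',((p[:2]-w)@hd*1e3).round(2),'rod heading',round(h,2),'yaw',round(yaw,2),'z',p[2].round(4),'Ft',(Rm.T@o['ft_force']).round(1),'Mz',(Rm.T@o['moment'])[2].round(2),'t',round(o['time'],1))
for i in range(1,int(n)+1):
    w,h=rod(s0+i*step/1e3);d=Rm.T@np.r_[w-p[:2],zt-p[2]]
    print(i,'rz',round(yaw-h,1),'d',d.round(4).tolist())
E
python3 plan.py 98 .5675 .0865 4 12
```

```text
s 0.010500000000000027 left-offset mm -1.01 rod heading 173.0 yaw 172.77 z 0.1483 Ft [ 0.8 -1.6  0.5] Mz -0.04 t 7.8
1 rz -0.2 d [0.0041, -0.001, -0.0002]
2 rz -0.2 d [0.0081, -0.001, -0.0002]
3 rz -0.2 d [0.0121, -0.0011, -0.0002]
4 rz -0.2 d [0.0161, -0.0011, -0.0002]
5 rz -0.0 d [0.02, -0.0011, -0.0002]
6 rz 1.6 d [0.024, -0.001, -0.0002]
7 rz 3.3 d [0.028, -0.0008, -0.0002]
8 rz 4.9 d [0.032, -0.0006, -0.0002]
9 rz 6.5 d [0.036, -0.0002, -0.0002]
10 rz 8.2 d [0.04, 0.0003, -0.0002]
11 rz 9.8 d [0.0439, 0.001, -0.0002]
12 rz 11.4 d [0.0479, 0.0017, -0.0002]
```

{"api": "arm_command", "payload": {
  "delta_rot": [
    [0,0,0],
    [0,0,0],
    [0,0,0],
    [0,0,0],
    [0,0,0],
    [0,0,1.6],
    [0,0,3.3],
    [0,0,3.3]
  ],
  "delta_pos": [
    [0.004,-0.001,0],
    [0.008,-0.001,0],
    [0.012,-0.001,0],
    [0.016,-0.001,0],
    [0.02,-0.001,0],
    [0.024,-0.001,0],
    [0.028,-0.0008,0],
    [0.028,-0.0008,0]
  ],
  "gripper": [1,1,1,1,1,1,1,1]
}}

```text
time: 8.43
position: [0.6859, -0.0754, 0.1479]
tool_rot: [0.092, 0.996, 0.0, -0.001]
ft_force: [-0.4, 0.2, -1.6]
grip_width: 0.0115
grip_force: 25.0
```

```bash
python3 plan.py 98 .5675 .0865 4 12
```

```text
s 0.03950000000000005 left-offset mm -0.59 rod heading 169.11 yaw 169.45 z 0.1479 Ft [0.5 0.1 1.6] Mz -0.0 t 8.4
1 rz 2.0 d [0.0038, -0.0005, -0.0006]
2 rz 3.6 d [0.0078, -0.0003, -0.0006]
3 rz 5.2 d [0.0118, -0.0, -0.0006]
4 rz 6.9 d [0.0158, 0.0004, -0.0005]
5 rz 8.5 d [0.0197, 0.0009, -0.0005]
6 rz 10.2 d [0.0237, 0.0016, -0.0005]
7 rz 11.8 d [0.0276, 0.0024, -0.0005]
8 rz 13.4 d [0.0315, 0.0032, -0.0005]
9 rz 15.1 d [0.0354, 0.0042, -0.0005]
10 rz 16.7 d [0.0392, 0.0053, -0.0005]
11 rz 18.3 d [0.043, 0.0065, -0.0005]
12 rz 20.0 d [0.0468, 0.0078, -0.0005]
```

{"api": "arm_command", "payload": {
  "delta_rot": [
    [0,0,2],
    [0,0,3.6],
    [0,0,5.2],
    [0,0,6.9],
    [0,0,8.5],
    [0,0,10.2],
    [0,0,11.8],
    [0,0,11.8]
  ],
  "delta_pos": [
    [0.0038,-0.0004,0],
    [0.0078,-0.0003,0],
    [0.0118,0,0],
    [0.0158,0.0004,0],
    [0.0197,0.0009,0],
    [0.0237,0.0016,0],
    [0.0276,0.0024,0],
    [0.0276,0.0024,0]
  ],
  "gripper": [1,1,1,1,1,1,1,1]
}}

```text
time: 9.1
position: [0.6595, -0.0679, 0.1479]
tool_rot: [0.193, 0.981, 0.0, -0.001]
ft_force: [-0.6, -0.5, -1.9]
grip_width: 0.0116
grip_force: 25.0
```

```bash
python3 plan.py 98 .5675 .0865 4 10
```

```text
s 0.06700000000000007 left-offset mm -0.27 rod heading 157.86 yaw 157.7 z 0.1479 Ft [ 0.4 -0.7  1.9] Mz 0.01 t 9.1
1 rz 1.5 d [0.0038, -0.0002, -0.0006]
2 rz 3.1 d [0.0078, -0.0001, -0.0006]
3 rz 4.8 d [0.0118, 0.0002, -0.0006]
4 rz 6.4 d [0.0158, 0.0006, -0.0006]
5 rz 8.0 d [0.0197, 0.0011, -0.0006]
6 rz 9.7 d [0.0237, 0.0017, -0.0006]
7 rz 11.3 d [0.0276, 0.0024, -0.0005]
8 rz 12.9 d [0.0315, 0.0033, -0.0005]
9 rz 14.6 d [0.0354, 0.0042, -0.0005]
10 rz 16.2 d [0.0393, 0.0053, -0.0005]
```

{"api": "arm_command", "payload": {
  "delta_rot": [
    [0,0,1.5],
    [0,0,3.1],
    [0,0,4.8],
    [0,0,6.4],
    [0,0,8],
    [0,0,9.7],
    [0,0,11.3],
    [0,0,12.9],
    [0,0,12.9]
  ],
  "delta_pos": [
    [0.0038,-0.0002,0],
    [0.0078,-0.0001,0],
    [0.0118,0.0002,0],
    [0.0158,0.0006,0],
    [0.0197,0.0011,0],
    [0.0237,0.0017,0],
    [0.0276,0.0024,0],
    [0.0315,0.0033,0],
    [0.0315,0.0033,0]
  ],
  "gripper": [1,1,1,1,1,1,1,1,1]
}}

```text
time: 9.85
position: [0.632, -0.053, 0.148]
tool_rot: [0.302, 0.953, 0.0, -0.001]
ft_force: [-0.3, -0.2, -1.9]
grip_width: 0.0115
grip_force: 25.0
```

```bash
python3 plan.py 98 .5675 .0865 4 10
```

```text
s 0.0985000000000001 left-offset mm -0.18 rod heading 144.97 yaw 144.83 z 0.148 Ft [ 0.1 -0.4  1.9] Mz -0.03 t 9.8
1 rz 1.5 d [0.0038, -0.0001, -0.0005]
2 rz 3.1 d [0.0078, 0.0, -0.0005]
3 rz 4.8 d [0.0118, 0.0003, -0.0005]
4 rz 6.4 d [0.0158, 0.0007, -0.0005]
5 rz 8.0 d [0.0198, 0.0012, -0.0005]
6 rz 9.7 d [0.0237, 0.0018, -0.0005]
7 rz 11.3 d [0.0276, 0.0025, -0.0005]
8 rz 13.0 d [0.0316, 0.0034, -0.0005]
9 rz 14.6 d [0.0354, 0.0043, -0.0005]
10 rz 16.2 d [0.0393, 0.0054, -0.0005]
```

{"api": "arm_command", "payload": {
  "delta_rot": [
    [0,0,1.5],
    [0,0,3.1],
    [0,0,4.8],
    [0,0,6.4],
    [0,0,8],
    [0,0,9.7],
    [0,0,11.3],
    [0,0,13],
    [0,0,13]
  ],
  "delta_pos": [
    [0.0038,-0.0001,0],
    [0.0078,0,0],
    [0.0118,0.0003,0],
    [0.0158,0.0007,0],
    [0.0198,0.0012,0],
    [0.0237,0.0018,0],
    [0.0276,0.0025,0],
    [0.0316,0.0034,0],
    [0.0316,0.0034,0]
  ],
  "gripper": [1,1,1,1,1,1,1,1,1]
}}

```text
time: 10.6
position: [0.6084, -0.0321, 0.1481]
tool_rot: [0.408, 0.913, -0.0, -0.001]
ft_force: [-0.9, -0.4, -2.0]
grip_width: 0.0117
grip_force: 25.0
```

```bash
python3 plan.py 98 .5675 .0865 4 12
```

```text
s 0.13050000000000014 left-offset mm -0.09 rod heading 131.87 yaw 131.84 z 0.1481 Ft [ 0.3 -0.9  2. ] Mz -0.01 t 10.6
1 rz 1.6 d [0.0042, -0.0, -0.0004]
2 rz 3.2 d [0.0082, 0.0001, -0.0004]
3 rz 4.9 d [0.0122, 0.0004, -0.0004]
4 rz 6.5 d [0.0162, 0.0008, -0.0004]
5 rz 8.2 d [0.0202, 0.0013, -0.0004]
6 rz 9.8 d [0.0241, 0.0019, -0.0004]
7 rz 11.4 d [0.0281, 0.0027, -0.0004]
8 rz 13.1 d [0.032, 0.0035, -0.0004]
9 rz 14.7 d [0.0358, 0.0045, -0.0004]
10 rz 16.3 d [0.0397, 0.0056, -0.0004]
11 rz 18.0 d [0.0435, 0.0067, -0.0004]
12 rz 19.6 d [0.0473, 0.008, -0.0004]
```

{"api": "arm_command", "payload": {
  "delta_rot": [
    [0,0,1.6],
    [0,0,3.2],
    [0,0,4.9],
    [0,0,6.5],
    [0,0,8.2],
    [0,0,9.8],
    [0,0,11.4],
    [0,0,13.1],
    [0,0,13.1]
  ],
  "delta_pos": [
    [0.0042,-0.0002,0],
    [0.0082,-0.0001,0],
    [0.0122,0.0002,0],
    [0.0162,0.0006,0],
    [0.0202,0.0011,0],
    [0.0241,0.0017,0],
    [0.0281,0.0025,0],
    [0.032,0.0033,0],
    [0.032,0.0033,0]
  ],
  "gripper": [1,1,1,1,1,1,1,1,1]
}}

```text
time: 11.35
position: [0.5897, -0.006, 0.148]
tool_rot: [0.509, 0.861, -0.0, -0.0]
ft_force: [-1.7, 0.2, -0.8]
grip_width: 0.0116
grip_force: 25.0
```

```bash
python3 plan.py 98 .5675 .0865 4 12
```

```text
s 0.16250000000000017 left-offset mm 0.03 rod heading 118.77 yaw 118.75 z 0.148 Ft [ 1.  -1.4  0.8] Mz -0.01 t 11.3
1 rz 1.6 d [0.004, 0.0001, -0.0005]
2 rz 3.3 d [0.008, 0.0003, -0.0005]
3 rz 4.9 d [0.012, 0.0005, -0.0005]
4 rz 6.5 d [0.016, 0.0009, -0.0005]
5 rz 8.2 d [0.02, 0.0014, -0.0005]
6 rz 9.8 d [0.0239, 0.0021, -0.0005]
7 rz 11.4 d [0.0279, 0.0028, -0.0005]
8 rz 13.1 d [0.0318, 0.0037, -0.0005]
9 rz 14.7 d [0.0356, 0.0046, -0.0005]
10 rz 16.4 d [0.0395, 0.0057, -0.0004]
11 rz 18.0 d [0.0433, 0.0069, -0.0004]
12 rz 19.6 d [0.0471, 0.0082, -0.0004]
```

{"api": "arm_command", "payload": {
  "delta_rot": [
    [0,0,1.6],
    [0,0,3.3],
    [0,0,4.9],
    [0,0,6.5],
    [0,0,8.2],
    [0,0,9.8],
    [0,0,11.4],
    [0,0,13.1],
    [0,0,13.1]
  ],
  "delta_pos": [
    [0.004,-0.0004,0],
    [0.008,-0.0002,0],
    [0.012,0,0],
    [0.016,0.0004,0],
    [0.02,0.0009,0],
    [0.0239,0.0016,0],
    [0.0279,0.0023,0],
    [0.0318,0.0032,0],
    [0.0318,0.0032,0]
  ],
  "gripper": [1,1,1,1,1,1,1,1,1]
}}

```text
time: 12.1
position: [0.5775, 0.0235, 0.148]
tool_rot: [0.604, 0.797, 0.0, -0.0]
ft_force: [-0.3, 0.0, -1.6]
grip_width: 0.012
grip_force: 25.0
```

```bash
python3 plan.py 98 .5675 .0865 2 12
```

```text
s 0.1945000000000002 left-offset mm 0.11 rod heading 105.68 yaw 105.67 z 0.148 Ft [ 0.1 -0.2  1.6] Mz -0.01 t 12.1
1 rz 0.8 d [0.0021, 0.0001, -0.0005]
2 rz 1.6 d [0.0041, 0.0002, -0.0005]
3 rz 2.4 d [0.0061, 0.0002, -0.0005]
4 rz 3.3 d [0.0081, 0.0003, -0.0005]
5 rz 4.1 d [0.0101, 0.0005, -0.0005]
6 rz 4.9 d [0.0121, 0.0006, -0.0005]
7 rz 5.7 d [0.0141, 0.0008, -0.0005]
8 rz 6.5 d [0.016, 0.001, -0.0005]
9 rz 7.4 d [0.018, 0.0013, -0.0005]
10 rz 7.7 d [0.02, 0.0015, -0.0005]
11 rz 7.7 d [0.022, 0.0018, -0.0005]
12 rz 7.7 d [0.024, 0.0021, -0.0005]
```

{"api": "arm_command", "payload": {
  "delta_rot": [
    [0,0,0.8],
    [0,0,1.6],
    [0,0,2.4],
    [0,0,3.3],
    [0,0,4.1],
    [0,0,4.9],
    [0,0,5.7],
    [0,0,6.5],
    [0,0,6.5]
  ],
  "delta_pos": [
    [0.002,0,0],
    [0.004,0,0],
    [0.006,0.0001,0],
    [0.008,0.0002,0],
    [0.01,0.0004,0],
    [0.012,0.0005,0],
    [0.014,0.0007,0],
    [0.016,0.0009,0],
    [0.016,0.0009,0]
  ],
  "gripper": [1,1,1,1,1,1,1,1,1]
}}

```text
time: 12.85
position: [0.574, 0.0392, 0.1481]
tool_rot: [0.649, 0.761, 0.0, -0.0]
ft_force: [0.2, 0.6, -1.7]
grip_width: 0.0115
grip_force: 25.0
```

```bash
python3 plan.py 98 .5675 .0865 1 10
```

```text
s 0.21050000000000021 left-offset mm 0.17 rod heading 99.13 yaw 99.04 z 0.1481 Ft [0.6 0.3 1.7] Mz 0.01 t 12.8
1 rz 0.3 d [0.001, 0.0002, -0.0004]
2 rz 0.7 d [0.002, 0.0002, -0.0004]
3 rz 1.0 d [0.003, 0.0002, -0.0004]
4 rz 1.0 d [0.004, 0.0002, -0.0004]
5 rz 1.0 d [0.005, 0.0002, -0.0004]
6 rz 1.0 d [0.006, 0.0002, -0.0004]
7 rz 1.0 d [0.007, 0.0003, -0.0004]
8 rz 1.0 d [0.008, 0.0003, -0.0004]
9 rz 1.0 d [0.009, 0.0003, -0.0004]
10 rz 1.0 d [0.01, 0.0003, -0.0004]
```

{"api": "arm_command", "payload": {
  "delta_rot": [
    [0,0,0.5],
    [0,0,0.8],
    [0,0,1],
    [0,0,1],
    [0,0,1]
  ],
  "delta_pos": [
    [0.001,0,0],
    [0.002,0,0],
    [0.003,0,0],
    [0.004,0,0],
    [0.004,0,0]
  ],
  "gripper": [1,1,1,1,1]
}}

```text
time: 13.27
position: [0.5735, 0.0418, 0.1481]
tool_rot: [0.655, 0.755, -0.001, 0.001]
ft_force: [-1.9, -5.3, -1.4]
grip_width: 0.0121
grip_force: 25.0
```

```bash
python3 st.py
```

```text
13.27 [0.5735 0.0418 0.1481] yaw 98.1 Ftool [-5.01 -2.65  1.38] Mtool [ 0.29 -0.92 -0.01] grip 0.0121
```

{"api": "arm_command", "payload": {
  "delta_rot": [
    [0,0,0],
    [0,0,0],
    [0,0,0],
    [0,0,0],
    [0,0,0],
    [0,0,0]
  ],
  "delta_pos": [
    [0.0007,-0.0005,0],
    [0.0014,-0.0007,0],
    [0.002,-0.0007,0],
    [0.002,-0.0007,0],
    [0.002,-0.0007,0],
    [0.002,-0.0007,0]
  ],
  "gripper": [1,1,1,1,1,1]
}}

```text
time: 13.77
position: [0.5733, 0.0432, 0.1481]
tool_rot: [0.655, 0.755, -0.0, 0.001]
ft_force: [-0.5, -7.1, -2.6]
grip_width: 0.012
grip_force: 25.0
```

```bash
python3 st.py
```

```text
13.77 [0.5733 0.0432 0.1481] yaw 98.1 Ftool [-6.97 -1.47  2.66] Mtool [ 0.08 -1.16 -0.06] grip 0.012
```

{"api": "arm_command", "payload": {
  "delta_rot": [
    [0,0,0],
    [0,0,0],
    [0,0,0],
    [0,0,0],
    [0,0,0],
    [0,0,0],
    [0,0,0],
    [0,0,0],
    [0,0,0],
    [0,0,0],
    [0,0,0]
  ],
  "delta_pos": [
    [0.0008,0,0],
    [0.0008,0,0],
    [0.0008,0,0],
    [0.0008,0,0],
    [-0.0004,0,0],
    [-0.0016,0,0],
    [-0.0028,0,0],
    [-0.004,0,0],
    [-0.005,0,0],
    [-0.0058,0,0],
    [-0.0058,0,0]
  ],
  "gripper": [1,1,1,1,1,1,1,1,1,1,1]
}}

```text
time: 14.68
position: [0.5733, 0.0394, 0.148]
tool_rot: [0.656, 0.755, 0.0, -0.0]
ft_force: [1.1, 0.4, -1.6]
grip_width: 0.0117
grip_force: 25.0
```

```bash
python3 st.py
```

```text
14.68 [0.5733 0.0394 0.148 ] yaw 98.05 Ftool [0.25 1.17 1.56] Mtool [-0.14 -0.12 -0.03] grip 0.0117
```

{"api": "arm_command", "payload": {
  "delta_rot": [
    [0,0,0],
    [0,0,0],
    [0,0,0],
    [0,0,0],
    [0,0,0],
    [0,0,0],
    [0,0,0],
    [0,0,0],
    [0,0,0],
    [0,0,0],
    [0,0,0],
    [0,0,0]
  ],
  "delta_pos": [
    [0,0,0],
    [0,0,0],
    [0,0,0],
    [0,0,0],
    [0,0,0],
    [0,0,0],
    [0,0,-0.006],
    [0,0,-0.018],
    [0,0,-0.035],
    [0,0,-0.055],
    [0,0,-0.08],
    [0,0,-0.1]
  ],
  "gripper": [0.6,0.5,0.4,0.3,0.3,0.3,0.3,0.3,0.3,0.3,0.3,0.3]
}}

```text
time: 15.68
position: [0.5736, 0.0388, 0.25]
tool_rot: [0.656, 0.755, 0.0, 0.0]
ft_force: [1.2, 0.9, 0.9]
grip_width: 0.0306
grip_force: 0.0
```

```bash
python3 st.py; python3 - <<'E'
from h import *
a=viewer.camera('scene')
print(((proj(a,[.5733,.0394,.129])-[170,170])*6).round(),((proj(a,[.5733,.0394,.181])-[170,170])*6).round())
S=cv2.resize(a['pixels'][170:285,170:290],None,fx=5,fy=5,interpolation=cv2.INTER_CUBIC)
cv2.imwrite('pics/c8.png',S)
E
```

```text
15.68 [0.5736 0.0388 0.25  ] yaw 98.07 Ftool [ 0.71  1.29 -0.87] Mtool [-0.14 -0.01  0.02] grip 0.0306
[326. 256.] [322. 149.]
```

View pics/c8.png

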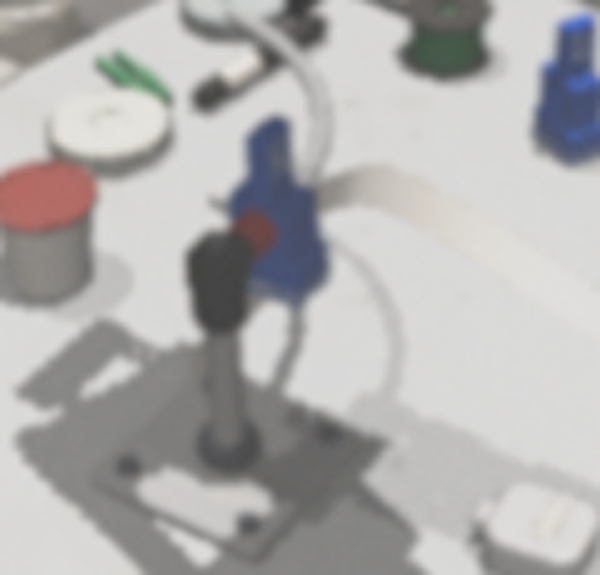

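In c8 the shoe hangs upright on the rod, at crop (280,215), right behind the red buffer at (255,235). It is released, and the cup and counter haven't moved. Handing in.

```bash
python3 -c "
from rig import robot
print(robot.hand_in())"
```

```text
the job is handed in; nothing more can be done
None
```

I threaded the blue shoe on, slid it round the bend and pushed the buffer until it gave (about 7 N measured, roughly 3.5 mm of travel by my estimate); I then eased off, released the shoe hanging upright against the buffer, and handed the job in at about 16 s, but the hand-in returned no verdict.

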